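# Pin the spindle of an indexing fixture

## Task

Lock the indexing fixture's spindle with its lock pin: take the pin from the stand and stand it, tip down, in the bore on top of the housing, then slowly swing the crank up and over, away from the side it leans to, until you feel the pin drop into the spindle's hidden cross-hole and the crank lock. Then press the pin fully home, its head flat on the housing, and let go of everything. Be gentle: do not press the pin hard on a spindle that is not lined up, do not force the crank against the locked pin, and leave the loose parts standing around where they are.

Things in the scene. Friction and masses are not known exactly. Their poses are not given: they have to be found in the camera images.
- fixture: Indexing fixture, fixed: dark base 96 x 84 x 12 mm, on it an aluminium housing 64 x 60 mm (x, y), top 80 mm above the plate. Origin at the centre of the underside; x across the spindle, y along it towards the crank, z up; yaw within 0.35 rad. A faceplate of 60 mm diameter is on its -y end.
- spindle_mid (a point): Fixed point on the axis of the steel spindle (30 mm diameter, level along the fixture's y), 45 mm above the plate, straight below the bore; axes as the fixture's, they do not turn with the spindle. One straight cross-hole 12 mm wide goes through it, hidden in the housing. It turns against about 0.12 N m of friction and stays where it is left.
- bore_mouth (a point): Centre of the mouth of the upright pin bore in the housing's flat top; axes as the fixture's. Bore 11 mm diameter, chamfered, 20 mm deep to the spindle; it goes on below it. Once lined up, the pin drops 30 to 38 mm by its weight onto a spring plunger in the lower bore; from there about 3 to 8 N press it the last 5 to 12 mm home.
- handle_mid (a point): Middle of the crank's black handle, a freely revolving sleeve 16 mm diameter, 55 mm long, parallel to the spindle, 78 mm to the bore's +y side and 70 mm from the spindle's axis. about 2 N here turn the crank. Axes roll with the sleeve. Turning is about the fixture's y. Once the pin is in, the crank is locked but for slight play; over about 15 N here is forcing it.
- crank: Flat steel crank fast on the spindle's +y end; origin on the spindle's axis, z along the crank to the handle. Starts upright or leaning up to 66 degrees to the fixture's -x side; swing it to the +x side. The cross-hole lines up 0.4 to 1.0 rad from the start, at an angle that differs each time and cannot be seen; it is open for about 0.1 rad: over 0.7 rad/s may pass it. Hard stop 0.7 rad past it.
- pin_grip (a point): Middle of the lock pin's head; z is the pin's axis, up. Steel pin, 60 g: round head 18 mm diameter, 34 mm long (17 mm above and below this point); shank 10 mm diameter, 63 mm long, last 4 mm tapered to 5 mm. This point's height over bore_mouth: 60 mm standing on the spindle, 22 to 30 mm dropped into the cross-hole, 17 mm fully home.
- pin_stand: Fixed aluminium block 46 x 46 x 45 mm with a 38 mm deep hole of 11.5 mm in the middle of its top, in which the lock pin stands at the start, its head's underside 25 mm above the top. Origin at the centre of its underside.
- ring: Bystander: ring gauge, 58 mm diameter, 18 mm high, lying flat. Origin at the centre of its underside.
- vee: Bystander: steel V-block 40 x 44 x 34 mm. Origin at the centre of its underside.
- stepped_shaft: Bystander: stepped turned shaft 73 mm high standing on its 33 mm flange. Origin at the centre of its underside.
There are look-alikes about, which are no part of the job. Leave any blue or purple look-alike of the part that bears pin_grip alone.

How it is judged:
On the way, in this order (a step that is already met when the one before it is completed fails the run):
1. the pin stands in the housing's bore, its tip on the spindle (z of pin_grip in the frame of bore_mouth below 0.066 m and horizontal distance between pin_grip and bore_mouth below 0.008 m), for 0.2 s.
2. the spindle is lined up and the pin has dropped into its cross-hole (z of pin_grip in the frame of bore_mouth below 0.038 m and horizontal distance between pin_grip and bore_mouth below 0.008 m), for 0.2 s.
At the end, for the whole second after the job is handed in: The lock pin is at rest in the bore and through the spindle, its head's underside within 2.5 mm of the housing's top, on the bore's axis within 4 mm and upright within 0.06 rad (z of pin_grip in the frame of bore_mouth between 0.014 and 0.0195 m and horizontal distance between pin_grip and bore_mouth below 0.004 m and angle between pin_grip's own z axis and vertical below 0.06 rad and linear speed of lock_pin below 0.02 m/s); the robot touches nothing.
It fails at once if the pin is pressed on the spindle with more than 35 N while the cross-hole is not lined up (z of pin_grip in the frame of bore_mouth above 0.054 m and horizontal distance between pin_grip and bore_mouth below 0.008 m and contact force between lock_pin and fixture above 35 N).
It fails at once if the pin is loaded with more than 160 N by the fixture (crank forced against the locked pin, over about 18 N at its handle, or pin hammered home) (contact force between lock_pin and fixture above 160 N).
It fails at once if the ring gauge is moved more than 20 mm (distance of ring from where it was at the start of the episode above 0.02 m).
It fails at once if the V-block is moved more than 20 mm (distance of vee from where it was at the start of the episode above 0.02 m).
It fails at once if the stepped shaft is moved more than 20 mm (distance of stepped_shaft from where it was at the start of the episode above 0.02 m).
It also fails if it takes over 61 s, if anything falls off the work surface, if the arm or the gripper's body presses on something with over 40 N, if the wrist force passes 120 N, or if a joint passes its speed limit or range.

## Robot

A 6-joint arm with a two-finger parallel gripper is mounted at the origin on the work surface; the furniture and walls round the work are solid. World frame = base frame: x ahead of the robot, y to its left, z up, the work surface at z = 0. Lengths are in m, angles in rad, forces in N, time in s.
With the tool pointing down it reaches from about 0.3 to 0.875 m from the base axis. Payload 6.4 kg.
Tool frame: the origin (TCP) lies on the front face of the gripper's body, between the roots of the fingers; the fingertips stand 73 mm ahead of it and the grasp point (between the pads) lies ctrl.pinch_z ahead of it (ctrl.pinch_z is the distance from the TCP to the grasp point, in m); z points along the fingers, x is the direction in which the jaws open and shut, and the axes are right-handed (so a half turn about z gives the same grasp; the last joint's range is limited). The gripper opens to 85 mm and grips with 20 to 120 N. Pads are 22 mm wide; open, the fingers measure 114 mm over their backs; the gripper's body (76 mm by 85 mm) begins 54 mm behind the grasp point. The pads swing forward as they close: fully open they stand 13 mm farther back than shut.
Start: joints at [1.056, 0.181, 1.607, -0, 1.354, -0.206], TCP at [0.175, 0.548, 0.304] pointing down, gripper open.
Joint ranges: [-2.99, 2.99], [-0.89, 2.07], [0.3, 2.58], [-1.14, 4.28], [0, 2.63], [-3.12, 3.12]. Speed limits (rad/s): [2.57, 2.57, 3.01, 3.14, 3.14, 3.14].

## Interface

Orientations are given as a unit quaternion [w, x, y, z].
In Python, from bench import ctrl gives the robot as it stands.
- The arm moves only by the tool move_arm, never from a script. Its argument "rows" is text: rows parted by semicolons, each of 7 numbers parted by spaces: the shift along the tool's x, y, z in cm, then the turn, a rotation vector about the tool's x, y, z in degrees, then the opening, from 0 (shut) to 1 (fully open). In form: x y z rx ry rz grip; .... A call has 1 to 20 rows; each row shifts and turns the commanded pose from where the row before left it, along the tool's axes as they then stand; what a row does not reach is not made up. A row lasts 1/10 s, in which the tool goes at most 50 mm and 8.59 degrees, less where a joint would pass 70% of its speed; a pose out of reach is approached as far as the arm can. A call with a gripper value outside its range is refused whole. The fingers move at their own pace and stop on an object; the grip force is fixed at half the most. Time passes only in rows, so rows that do not move let the fingers close. It gives the time, the measured TCP pose, the force and the opening at its end, in the units of the state.
- ctrl.get_obs(): the state, without advancing time (a new reading comes with each control period).
- ctrl.camera(name): name is "scene" or "side" or "wrist"; returns a dict with "color" (384x512x3 uint8, blue, green, red), "fx", "fy", "cx", "cy" (pixels), "rvec" (rotation vector, rad) and "tvec" (3), from world to camera coordinates, as OpenCV has them. Camera axes: x right, y down, z forward; pixel columns grow to the right and rows downward; lengths in m; the calibration is good to about 2 mm. The wrist camera is an equidistant fisheye: a pixel r from the principal point sees the ray r / f radians off the axis. A picture is of the moment at which its call begins. There is no depth.
- ctrl.hand_in(): hands the job in, once; it reports no verdict.
Trained networks look in the newest picture that a camera, given by its name, has taken for a name from the list of things; names that differ only in an ending like _2 or _b are one class to them, and where a whole thing is asked for, a point or a joint stands for the part that bears it (a point fixed in the world has none). Each returns a list of dicts, best first, with "confidence" (0 to 1); they miss things now and then, are a little off and sometimes report something else, mostly with a low value. They report only what shows in the picture. A call takes as long as a camera call. They do not tell look-alikes from the thing itself.
- ctrl.look_for(camera, query): "bbox" ([left, top, right, bottom] in pixels, round what is visible of it).
- ctrl.trace(camera, query): "region" (384x512 bool, what is visible of it) and "bbox" ([left, top, right, bottom] in pixels, round what is visible of it).
The state is a dict: "time_s": time; "q": joint angles; "dq": joint speeds; "joint_efforts": joint torques, N m; "eef_pos": TCP position; "eef_rot": TCP orientation; "wrist_force": force on the tool from outside, world axes, zero at the start; "torque": the same for the moment, N m; "opening": opening from 0.0 (shut) to 1.0 (fully open).
Only numpy, scipy, OpenCV 4.12 (cv2) and the standard library are available. Lean on these libraries where they do the work, as an engineer would, in place of code of your own. Each camera call takes 0.05 s, during which the arm holds its last target.

## Working session

There is one attempt and no reset: what is moved stays moved. The work goes in short steps, Python scripts to look and compute and a tool call to move; the robot and the scene stay as the last step left them, time stands still between calls to the robot, and variables do not carry over. Pictures are saved under pics/ and viewed, and the job is handed in when it is done.

Besides the shell and the picture viewer there is one more tool, called after "Call:" as a command line: name --argument value ..., lists and objects as JSON in quotes. move_arm: Moves the arm, as the interface text tells. Its arguments: {"type":"object","properties":{"rows":{"type":"string"}},"required":["rows"]}

```bash
ls; mkdir -p pics
python3 - <<'E'
from bench import ctrl
import cv2
print(ctrl.get_obs(), ctrl.pinch_z)
for n in ["scene","side","wrist"]:
    c=ctrl.camera(n); cv2.imwrite(f"pics/{n}0.png",c["color"])
    print(n,c["fx"],c["fy"],c["cx"],c["cy"],c["rvec"],c["tvec"])
    for q in ["fixture","pin_grip","pin_stand","crank","handle_mid","ring","vee","stepped_shaft"]:
        print(q,[(d["bbox"],round(d["confidence"],2)) for d in ctrl.look_for(n,q)])
E
```

```text
pics
{'time_s': 0.0, 'q': array([ 1.05571206e+00,  1.81559769e-01,  1.60803712e+00,  1.02660076e-05,
        1.35377868e+00, -2.06322258e-01]), 'dq': array([ 0.00114909, -0.00096923, -0.00086977, -0.00072511, -0.00136968,
       -0.00268694]), 'joint_efforts': array([ 7.24280744e-05, -4.44870615e+01, -3.51334870e+01, -2.16390004e-04,
        8.99769890e-03,  2.82054572e-06]), 'eef_pos': array([0.1745049 , 0.54742405, 0.30295943]), 'eef_rot': array([ 3.62752463e-04,  8.07428171e-01,  5.89965215e-01, -8.14329907e-04]), 'wrist_force': array([-0.1043887 ,  0.01814915, -0.52706816]), 'torque': array([-0.01173733,  0.06098694, -0.03794858]), 'opening': 1.0002962732691576} 0.0539
scene 378.7481812082989 378.7481812082989 250.2783569912223 195.7601035536857 [ 1.85650259 -0.74095806  0.51150341] [-0.44935202  0.22648323  0.5762528 ]
fixture [([193.2, 175.8, 253.1, 246.5], 0.57)]
pin_grip [([288.7, 237.5, 295.9, 287.7], 0.79), ([341.4, 235.1, 348.0, 279.8], 0.7), ([289.5, 205.0, 295.6, 236.5], 0.54), ([347.0, 215.8, 358.1, 240.6], 0.49)]
pin_stand [([292.6, 240.7, 316.1, 276.8], 0.78)]
crank [
[... 536 characters left out ...]
 224.5, 283.1], 0.62), ([269.7, 206.4, 276.6, 243.8], 0.49)]
pin_stand [([242.2, 244.2, 276.8, 276.9], 0.58), ([214.6, 145.4, 257.0, 215.7], 0.24)]
crank [([222.6, 151.7, 234.4, 176.0], 0.73)]
handle_mid [([222.5, 145.0, 232.4, 158.2], 0.56)]
ring [([305.1, 236.9, 332.3, 262.9], 0.52)]
vee [([294.5, 169.0, 313.0, 187.0], 0.66)]
stepped_shaft [([304.6, 236.9, 331.1, 264.5], 0.69), ([155.5, 201.2, 172.7, 233.9], 0.63)]
wrist 297.3186396354542 297.3186396354542 251.21126607325115 191.96724860820535 [-2.33502718 -1.70604824 -0.25443056] [-0.57492585 -0.03879366  0.37871761]
fixture []
pin_grip []
pin_stand []
crank []
handle_mid []
ring []
vee []
stepped_shaft [([3.6, 327.6, 28.4, 351.9], 0.78)]
```

Run:
```python
import cv2
for n,(a,b,c,d) in {"scene":(150,150,390,330),"side":(140,130,380,310)}.items():
    im=cv2.imread(f"pics/{n}0.png")[b:d,a:c]
    cv2.imwrite(f"pics/{n}0z.png",cv2.resize(im,(800,600),interpolation=cv2.INTER_CUBIC))
```

```text
(no output)
```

View pics/scene0.png

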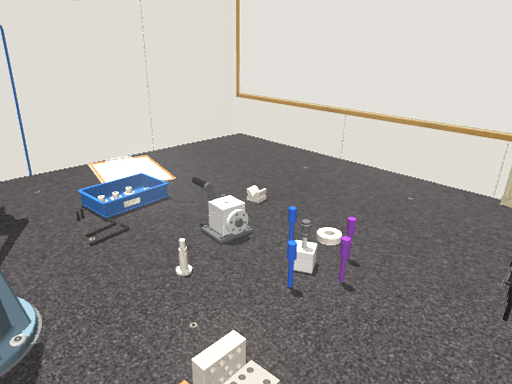

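View pics/scene0z.png

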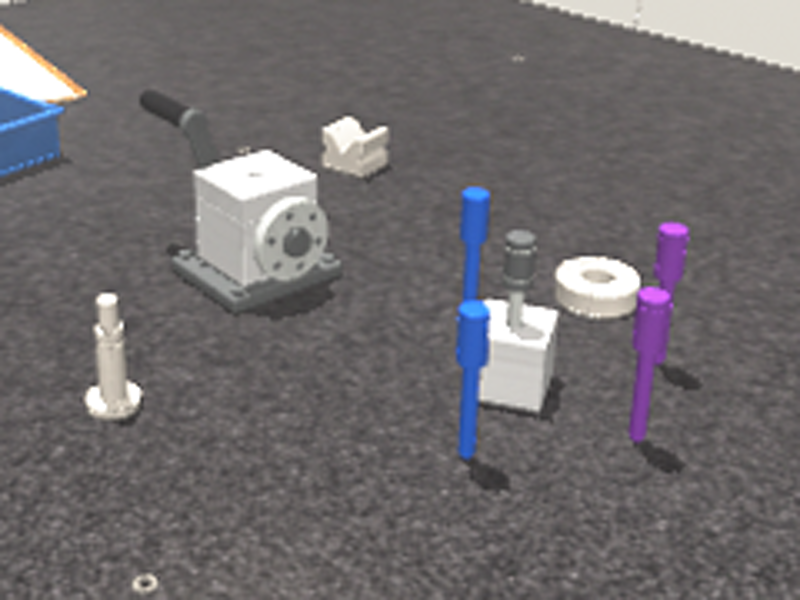

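View pics/side0z.png

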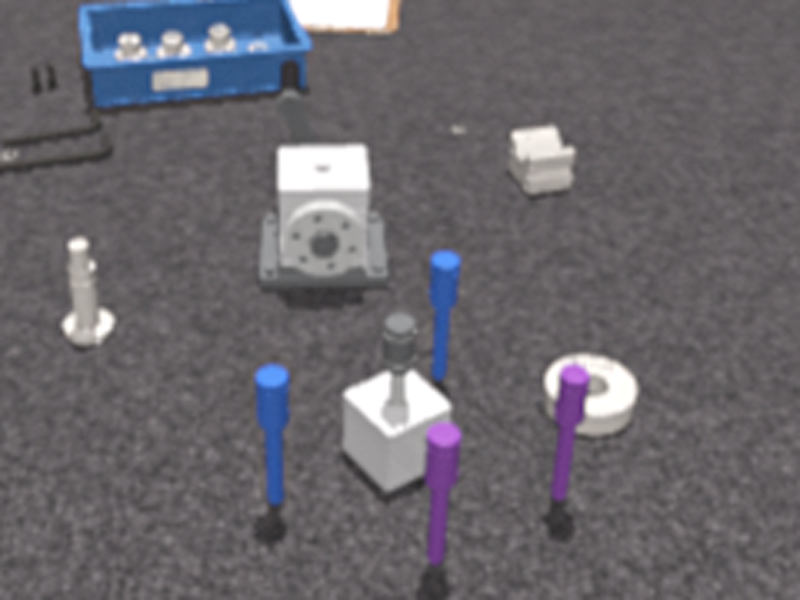

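View pics/wrist0.png

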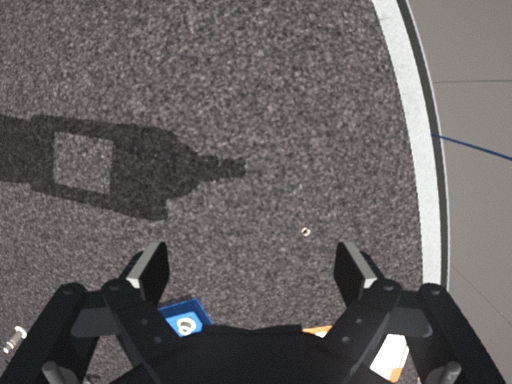

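Scene view: the grey pin stands in its block at about (306,230), with two blue and two purple look-alikes around it. The housing is at (227,215), the bore at about (226,202), and the crank handle at (198,182), leaning left.

```bash
cat > h.py <<'E'
import numpy as np, cv2
from scipy.spatial.transform import Rotation as R
K={}
def cam(n,fx,cx,cy,rv,tv):
    K[n]=(np.array([[fx,0,cx],[0,fx,cy],[0,0,1]]),R.from_rotvec(rv).as_matrix(),np.array(tv))
cam("scene",378.748,250.278,195.760,[ 1.85650259,-0.74095806,0.51150341],[-0.44935202,0.22648323,0.5762528])
cam("side",370.990,250.563,191.271,[ 2.12969158,-0.1481343,0.10591616],[-0.57348126,0.07465976,0.87918656])
def ray(n,p):
    k,r,t=K[n]; d=r.T@np.linalg.inv(k)@np.array([p[0],p[1],1.]); return -r.T@t,d/np.linalg.norm(d)
def atz(n,p,z):
    o,d=ray(n,p); return o+d*(z-o[2])/d[2]
def tri(a,b):
    A=np.zeros((3,3));B=np.zeros(3)
    rs=[ray("scene",a),ray("side",b)]
    for o,d in rs:
        P=np.eye(3)-np.outer(d,d);A+=P;B+=P@o
    x=np.linalg.solve(A,B); return x,[np.linalg.norm((np.eye(3)-np.outer(d,d))@(x-o)) for o,d in rs]
def proj(n,X):
    k,r,t=K[n]; c=np.atleast_2d(X)@r.T+t; c=c@k.T; return c[:,:2]/c[:,2:]
zs=lambda x,y:(150+x*.3,150+y*.3)
zd=lambda x,y:(140+x*.3,130+y*.3)
E
python3 - <<'E'
from h import *
np.set_printoptions(precision=4,suppress=True)
for n in K: print(n,ray(n,(256,192))[0])
print("pintop",tri(zs(520,237),zd(400,322)))
print("bore",tri(zs(255,174),zd(322,167)), atz("scene",zs(255,174),.08),atz("side",zd(322,167),.08))
for a in [(197,172),(262,152),(316,177),(245,205)]: print("hs scene",atz("scene",zs(*a),.08))
for a in [(277,148),(366,147),(370,181),(280,184)]: print("hs side",atz("side",zd(*a),.08))
for a in [(490,300),(558,310),(538,352)]: print("stand scene",atz("scene",zs(*a),.045))
for a in [(345,405),(402,370),(450,410),(390,440)]: print("stand side",atz("side",zd(*a),.045))
print("handle end",tri(zs(147,97),zd(290,68)), "inner",tri(zs(187,117),zd(290,90)))
for nm,a,b in [("blueA",(475,195),(445,260)),("blueB",(474,310),(272,375)),("purpA",(672,230),(573,373)),("purpB",(654,296),(443,434))]: print(nm,tri(zs(*a),zd(*b)))
print("shaft",tri(zs(108,299),zd(79,244)))
print("vee",atz("side",zd(543,140),.034),"ring",atz("side",zd(592,380),.018))
E
```

```text
scene [ 0.01   -0.6292  0.435 ]
side [ 0.4538 -0.7797  0.5418]
pintop (array([ 0.5636, -0.2207,  0.1019]), [np.float64(0.000881186165544799), np.float64(0.000881186165544918)])
bore (array([ 0.544 , -0.0004,  0.0783]), [np.float64(0.0010952217667395427), np.float64(0.0010952217667395908)]) [ 0.54   -0.0057  0.08  ] [ 0.5438 -0.0012  0.08  ]
hs scene [0.5121 0.0246 0.08  ]
hs scene [0.5703 0.0217 0.08  ]
hs scene [ 0.5682 -0.0385  0.08  ]
hs scene [ 0.5012 -0.0406  0.08  ]
hs side [0.5134 0.0308 0.08  ]
hs side [0.5803 0.0244 0.08  ]
hs side [ 0.5759 -0.0251  0.08  ]
hs side [ 0.5111 -0.0215  0.08  ]
stand scene [ 0.5715 -0.1959  0.045 ]
stand scene [ 0.5928 -0.233   0.045 ]
stand scene [ 0.5438 -0.2551  0.045 ]
stand side [ 0.5316 -0.2226  0.045 ]
stand side [ 0.571 -0.195  0.045]
stand side [ 0.5932 -0.235   0.045 ]
stand side [ 0.5534 -0.2559  0.045 ]
handle end (array([0.531 , 0.1073, 0.1091]), [np.float64(0.00037307856120093457), np.float64(0.0003730785612008274)]) inner (array([0.5264, 0.0545, 0.1126]), [np.float64(0.003109381056112095), np.float64(0.0031093810561120634)])
blueA (array([ 0.6047, -0.1515,  0.0939]), [np.float64(0.001160669655290805), np.float64(0.0011606696552907867)])
blueB (array([ 0.4868, -0.25  ,  0.0943]), [np.float64(0.00127623828117602), np.float64(0.001276238281175978)])
purpA (array([ 0.6537, -0.2693,  0.0944]), [np.float64(0.000983439396206456), np.float64(0.0009834393962064865)])
purpB (array([ 0.5714, -0.3093,  0.0951]), [np.float64(0.001045350859008555), np.float64(0.0010453508590084722)])
shaft (array([ 0.371 , -0.0692,  0.0706]), [np.float64(0.0009249661615852962), np.float64(0.0009249661615852425)])
vee [0.743  0.0988 0.034 ] ring [ 0.6986 -0.1889  0.018 ]
```

```bash
cat >> h.py <<'E'
def wray(c,p):
    r=R.from_rotvec(c["rvec"]).as_matrix();t=np.array(c["tvec"])
    v=np.array([p[0]-c["cx"],p[1]-c["cy"]]);rr=np.linalg.norm(v);th=rr/c["fx"]
    d=np.array([*(v/max(rr,1e-9)*np.sin(th)),np.cos(th)]); return -r.T@t, r.T@d
def watz(c,p,z):
    o,d=wray(c,p); return o+d*(z-o[2])/d[2]
def wproj(c,X):
    r=R.from_rotvec(c["rvec"]).as_matrix();t=np.array(c["tvec"]); q=r@np.array(X)+t
    th=np.arctan2(np.hypot(q[0],q[1]),q[2]); u=q[:2]/np.hypot(q[0],q[1]); return np.array([c["cx"],c["cy"]])+c["fx"]*th*u
def tool(o):
    w=o["eef_rot"]; return R.from_quat([w[1],w[2],w[3],w[0]]).as_matrix(), o["eef_pos"]
E
python3 - <<'E'
from h import *
from bench import ctrl
o=ctrl.get_obs();M,p=tool(o)
r=R.from_rotvec([-2.33502718,-1.70604824,-0.25443056]).as_matrix();t=np.array([-0.57492585,-0.03879366,0.37871761])
c=-r.T@t
print("cam in tool",M.T@(c-p),"axis in tool",M.T@r.T@[0,0,1], "imgx",M.T@r.T@[1,0,0])
d=M.T@(np.array([.543,-.03,.303])-p);print(d*100)
print(M)
E
```

```text
cam in tool [-0.00014127 -0.07331782 -0.06974561] axis in tool [1.21112210e-04 2.91632734e-01 9.56530362e-01] imgx [ 9.99999992e-01 -3.43525988e-07 -1.26511431e-04]
[-43.85754581  52.64472031   0.0882445 ]
[[ 3.03911618e-01  9.52700230e-01 -2.34071373e-05]
 [ 9.52700230e-01 -3.03911618e-01  1.22246338e-05]
 [ 4.53271046e-06 -2.60151933e-05 -1.00000000e+00]]
```

Call:
move_arm --rows "-2.74 3.29 0 0 0 0 0.5; -2.74 3.29 0 0 0 0 0.5; -2.74 3.29 0 0 0 0 0.5; -2.74 3.29 0 0 0 0 0.5; -2.74 3.29 0 0 0 0 0.5; -2.74 3.29 0 0 0 0 0.5; -2.74 3.29 0 0 0 0 0.5; -2.74 3.29 0 0 0 0 0.5; -2.74 3.29 0 0 0 0 0.5; -2.74 3.29 0 0 0 0 0.5; -2.74 3.29 0 0 0 0 0.5; -2.74 3.29 0 0 0 0 0.5; -2.74 3.29 0 0 0 0 0.5; -2.74 3.29 0 0 0 0 0.5; -2.74 3.29 0 0 0 0 0.5; -2.74 3.29 0 0 0 0 0.5"

```text
time_s: 2.95
eef_pos: [0.5438, -0.0316, 0.304]
eef_rot: [0.0, 0.808, 0.59, 0.0]
wrist_force: [-0.3, 0.4, 0.1]
opening: 0.499
```

Call:
move_arm --rows "0 0 0 0 0 7.8 0.5; 0 0 0 0 0 7.8 0.5; 0 0 0 0 0 7.8 0.5; 0 0 0 0 0 7.8 0.5; 0 0 0 0 0 7.8 0.5; 0 0 0 0 0 7.8 0.5; 0 0 0 0 0 7.8 0.5; 0 0 0 0 0 7.8 0.5; 0 0 0 0 0 7.8 0.5; 0 0 0 0 0 7.8 0.5; 0 0 0 0 0 0 0.5"

```text
time_s: 4.05
eef_pos: [0.543, -0.0298, 0.3039]
eef_rot: [0.0, 0.999, -0.05, 0.0]
wrist_force: [1.4, 0.0, -0.4]
opening: 0.502
```

```bash
cat > w.py <<'E'
from h import *
from bench import ctrl
import pickle,sys
c=ctrl.camera("wrist");n=sys.argv[1];pickle.dump(c,open(f"pics/{n}.pkl","wb"));pickle.dump(ctrl.get_obs(),open(f"pics/{n}.obs","wb"))
cv2.imwrite(f"pics/{n}.png",c["color"])
for q in sys.argv[2:]: print(q,[(d["bbox"],round(d["confidence"],2)) for d in ctrl.look_for("wrist",q)])
o=ctrl.get_obs();print(o["time_s"],o["eef_pos"],o["eef_rot"],o["wrist_force"],o["opening"])
E
python3 w.py w1 fixture pin_grip pin_stand handle_mid
```

```text
fixture [([208.9, 35.1, 287.9, 192.1], 0.74)]
pin_grip [([340.3, 323.2, 358.2, 347.5], 0.7), ([227.5, 305.7, 230.7, 323.6], 0.67), ([274.7, 302.9, 289.1, 324.0], 0.5)]
pin_stand [([254.7, 269.6, 301.7, 318.8], 0.68)]
handle_mid [([212.8, 34.8, 232.3, 100.7], 0.77)]
4.3 [ 0.54300127 -0.02983422  0.30388371] [ 7.36838925e-06  9.98817124e-01 -4.86246013e-02  1.02544016e-06] [0.66732757 0.07424495 0.22436195] 0.5017365524436336
```

View pics/w1.png

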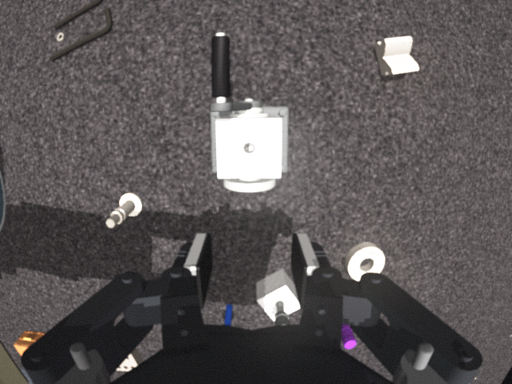

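Run:
```python
from h import *
im=cv2.imread("pics/w1.png")
a=cv2.resize(im[20:200,180:320],None,fx=4,fy=4,interpolation=cv2.INTER_CUBIC)[:, :560]
b=cv2.resize(im[250:350,220:380],None,fx=4,fy=4,interpolation=cv2.INTER_CUBIC)
cv2.imwrite("pics/w1a.png",cv2.resize(a,None,fx=.83,fy=.83,interpolation=cv2.INTER_AREA)); cv2.imwrite("pics/w1b.png",b)
import pickle
c=pickle.load(open("pics/w1.pkl","rb"))
np.set_printoptions(precision=4,suppress=True)
print("bore",watz(c,(249.5,147.5),.08))
```

```text
bore [0.5454 0.0008 0.08  ]
```

View pics/w1a.png

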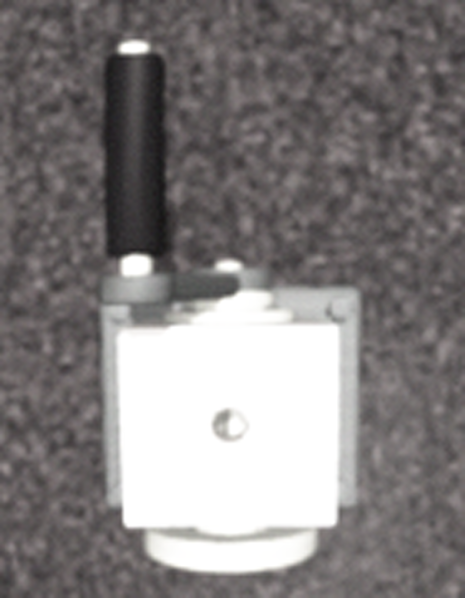

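View pics/w1b.png

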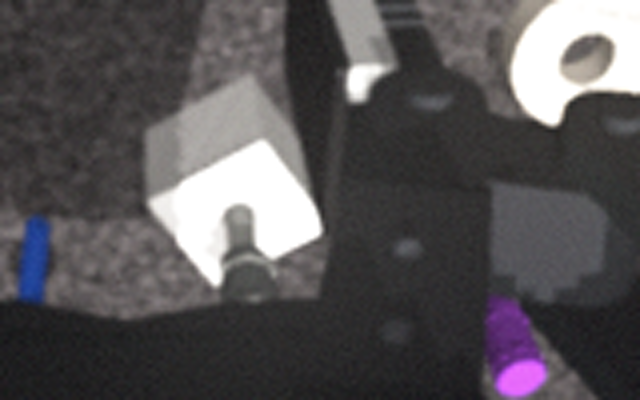

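Run:
```python
from h import *
import pickle
c=pickle.load(open("pics/w1.pkl","rb"))
np.set_printoptions(precision=4,suppress=True)
g=lambda x,y:(180+x/3.32,20+y/3.32)
P=[watz(c,g(*a),.08) for a in [(118,327),(337,326),(336,527),(123,525)]]
print(np.array(P),np.mean(P,0))
print("bore",watz(c,g(230,426),.08))
e=P[1]-P[0];f=P[2]-P[3];print(np.arctan2(e[1],e[0]),np.arctan2(f[1],f[0]),np.linalg.norm(e),np.linalg.norm(P[2]-P[1]))
for z in (.1,.105,.11):
  h0=watz(c,g(135,55),z);h1=watz(c,g(135,253),z);print(z,h0,h1,np.linalg.norm(h0-h1),np.arctan2(-(h0-h1)[0],(h0-h1)[1]))
# stand top corners, crop scale 4
k=lambda x,y:(220+x/4,250+y/4)
S=[watz(c,k(*a),.045) for a in [(264,140),(323,230),(147,200)]];print(np.array(S),(S[1]+S[2])/2)
print("shank", watz(c,k(236,247),.045))
```

```text
[[ 0.5151  0.0333  0.08  ]
 [ 0.5797  0.027   0.08  ]
 [ 0.5744 -0.0343  0.08  ]
 [ 0.5092 -0.0271  0.08  ]] [ 0.5446 -0.0003  0.08  ]
bore [0.5451 0.0001 0.08  ]
-0.09742622865196558 -0.11052110442059176 0.0648229387702242 0.061589608717591546
0.1 [0.5303 0.1098 0.1   ] [0.5246 0.054  0.1   ] 0.05617893623183776 -0.10195364104062739
0.105 [0.5307 0.1086 0.105 ] [0.5251 0.0538 0.105 ] 0.05515250696069583 -0.10195364104062767
0.11 [0.5311 0.1074 0.11  ] [0.5256 0.0536 0.11  ] 0.05412607768955391 -0.10195364104062997
[[ 0.5745 -0.1895  0.045 ]
 [ 0.5937 -0.232   0.045 ]
 [ 0.5334 -0.2104  0.045 ]] [ 0.5636 -0.2212  0.045 ]
shank [ 0.5627 -0.2355  0.045 ]
```

Call:
move_arm --rows "0.78 3.77 0 0 0 0 0.5; 0.78 3.77 0 0 0 0 0.5; 0.78 3.77 0 0 0 0 0.5; 0.78 3.77 0 0 0 0 0.5; 0.78 3.77 0 0 0 0 0.5; 0 0 3 0 0 0 0.5; 0 0 3 0 0 0 0.5; 0 0 2.4 0 0 0 0.5; 0 0 0 0 0 0 0.5; 0 0 0 0 0 0 0.5"

```text
time_s: 5.3
eef_pos: [0.5632, -0.2213, 0.2201]
eef_rot: [-0.0, 0.999, -0.049, -0.0]
wrist_force: [-1.6, -0.7, 0.8]
opening: 0.5
```

```bash
python3 w.py w2 pin_grip pin_stand
python3 - <<'E'
from h import *
import pickle
c=pickle.load(open("pics/w2.pkl","rb"));o=pickle.load(open("pics/w2.obs","rb"))
M,p=tool(o)
print("tool dist axis pts", [wproj(c,p+M[:,2]*d) for d in (.0539,.073,.116,.14,.175)])
print("expected pin top",wproj(c,[.5636,-.2212,.104]))
E
```

```text
pin_grip [([336.3, 210.3, 382.1, 264.7], 0.88), ([237.2, 186.4, 265.8, 227.4], 0.7), ([280.3, 89.3, 315.0, 121.9], 0.68), ([257.9, 254.8, 283.3, 314.2], 0.63), ([144.7, 212.6, 183.0, 265.2], 0.57)]
pin_stand [([215.9, 149.2, 288.3, 209.5], 0.94)]
5.45 [ 0.56410451 -0.2217173   0.22202196] [ 8.69508148e-04  9.98780148e-01 -4.93480797e-02  1.49197823e-03] [ 1.47910708  0.36065412 -0.42064029] 0.49548346484057115
tool dist axis pts [array([250.77140278, 266.15076012]), array([250.88602506, 247.75613968]), array([251.07185019, 217.91541224]), array([251.14658906, 205.90672813]), array([251.23172249, 192.22319518])]
expected pin top [250.47212512 216.56573369]
```

View pics/w2.png

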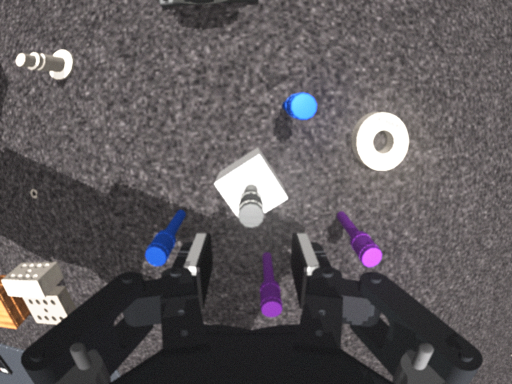

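Call:
move_arm --rows "0 0 2 0 0 0 0.5; 0 0 2 0 0 0 0.5; 0 0 2 0 0 0 0.5; 0 0 1.7 0 0 0 0.5; 0 0 0 0 0 0 0.5; 0 0 0 0 0 0 0.1; 0 0 0 0 0 0 0; 0 0 0 0 0 0 0; 0 0 0 0 0 0 0; 0 0 0 0 0 0 0; 0 0 0 0 0 0 0"

```text
time_s: 6.55
eef_pos: [0.5638, -0.2218, 0.1448]
eef_rot: [0.001, 0.999, -0.05, 0.001]
wrist_force: [-1.9, -0.5, 6.9]
opening: 0.191
```

```bash
python3 w.py w3 pin_grip pin_stand
```

```text
pin_grip [([357.2, 238.7, 426.0, 313.1], 0.91), ([231.1, 216.6, 269.2, 292.1], 0.85), ([119.3, 241.1, 160.2, 292.6], 0.79), ([262.4, 291.6, 279.6, 325.8], 0.58)]
pin_stand [([200.0, 160.6, 299.9, 242.6], 0.83)]
6.7 [ 0.56382991 -0.22180773  0.14475193] [ 7.19446072e-04  9.98768778e-01 -4.95916837e-02  1.03697644e-03] [-2.0823765   0.11645696  6.76359068] 0.19359580339033564
```

View pics/w3.png

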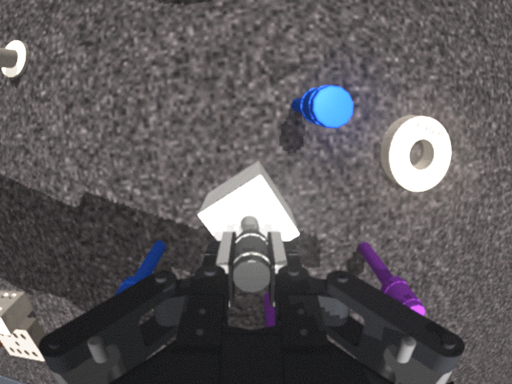

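Call:
move_arm --rows "0 0 -1 0 0 0 0; 0 0 -2 0 0 0 0; 0 0 -3 0 0 0 0; 0 0 -3 0 0 0 0; 0 0 -2.5 0 0 0 0; 0 0 0 0 0 0 0; -0.58 -3.13 0 0 0 0 0; -0.58 -3.13 0 0 0 0 0; -0.58 -3.13 0 0 0 0 0; -0.58 -3.13 0 0 0 0 0; -0.58 -3.13 0 0 0 0 0; -0.58 -3.12 0 0 0 0 0; -0.58 -3.11 0 0 0 0 0; 0 0 0 0 0 0 0; 0 0 0 0 0 0 0; 0 0 0 0 0 0 0"

```text
time_s: 8.3
eef_pos: [0.5444, -0.0001, 0.2576]
eef_rot: [0.0, 0.999, -0.05, -0.0]
wrist_force: [0.5, 0.6, -0.9]
opening: 0.189
```

```bash
python3 w.py w4 fixture
python3 - <<'E'
from h import *
from bench import ctrl
np.set_printoptions(precision=4,suppress=True)
for n in ["scene","side"]:
    im=ctrl.camera(n)["color"]; cv2.imwrite(f"pics/{n}4.png",im)
    cv2.imwrite(f"pics/{n}4z.png",cv2.resize(im[100:250,150:350],(800,600),interpolation=cv2.INTER_CUBIC))
print(ctrl.get_obs()["time_s"])
E
```

```text
fixture [([203.0, 58.6, 297.4, 233.4], 0.72)]
8.4 [ 5.44509940e-01 -4.92692257e-04  2.57713670e-01] [ 7.73031353e-05  9.98734166e-01 -5.02996447e-02 -7.87265208e-05] [-0.11539238  0.36151144 -0.44971323] 0.19231005702229298
8.5
```

View pics/w4.png

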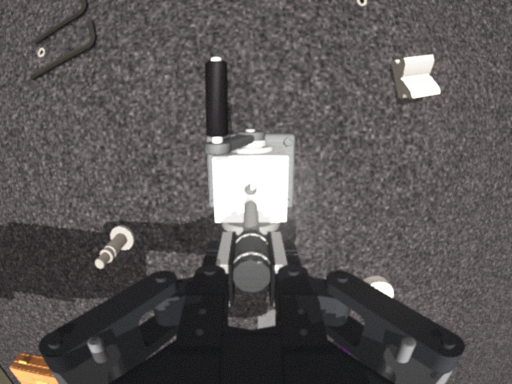

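View pics/scene4z.png

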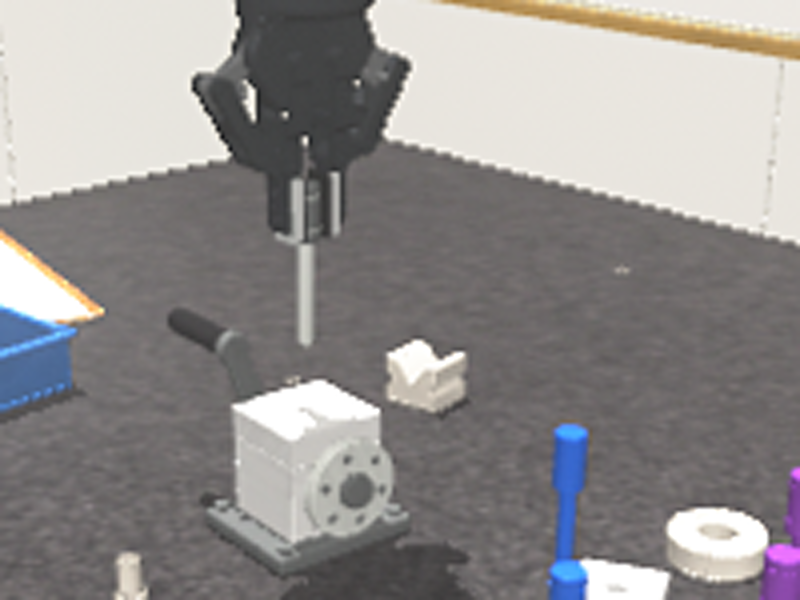

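View pics/side4z.png

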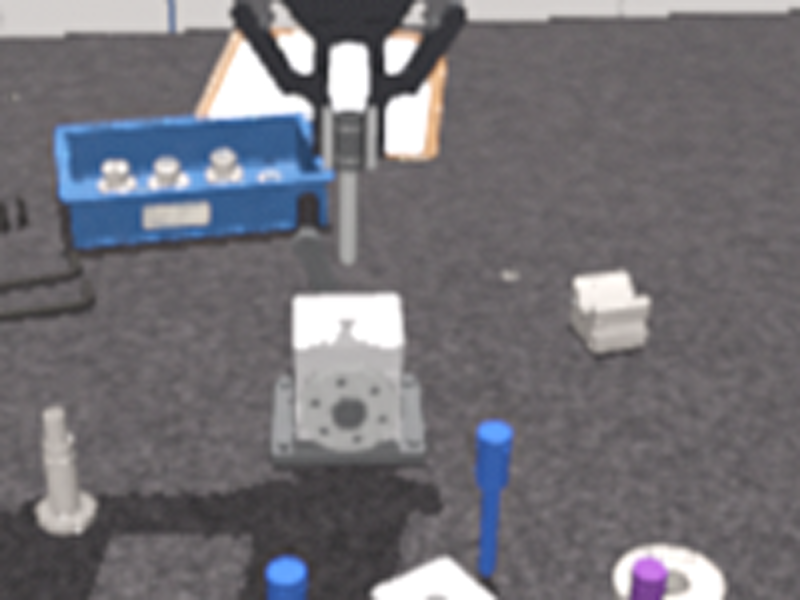

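Call:
move_arm --rows "0 0 1 0 0 0 0; 0 0 1 0 0 0 0; 0 0 1 0 0 0 0; 0 0 0.5 0 0 0 0; 0 0 0 0 0 0 0; 0 0 0 0 0 0 0"

```text
time_s: 9.1
eef_pos: [0.5444, 0.0005, 0.2227]
eef_rot: [-0.0, 0.999, -0.05, -0.0]
wrist_force: [0.2, -0.3, -0.9]
opening: 0.19
```

```bash
python3 w.py w5
python3 - <<'E'
from h import *
from bench import ctrl
im=[]
for n in ["scene","side"]:
    i=ctrl.camera(n)["color"]; cv2.imwrite(f"pics/{n}5.png",i)
    a,b=(205,150) if n=="scene" else (215,135)
    im.append(cv2.resize(i[b:b+60,a:a+50],None,fx=8,fy=8,interpolation=cv2.INTER_CUBIC))
w=cv2.imread("pics/w5.png")[150:270,200:300]
cv2.imwrite("pics/c5.png",np.hstack(im)); cv2.imwrite("pics/w5z.png",cv2.resize(w,None,fx=5,fy=5,interpolation=cv2.INTER_CUBIC))
E
```

```text
9.15 [5.44638944e-01 4.82652580e-04 2.23106551e-01] [ 2.81523760e-05  9.98768058e-01 -4.96218536e-02  1.94595254e-04] [ 0.09946239  0.47288164 -0.89683675] 0.1878255455554972
```

View pics/c5.png

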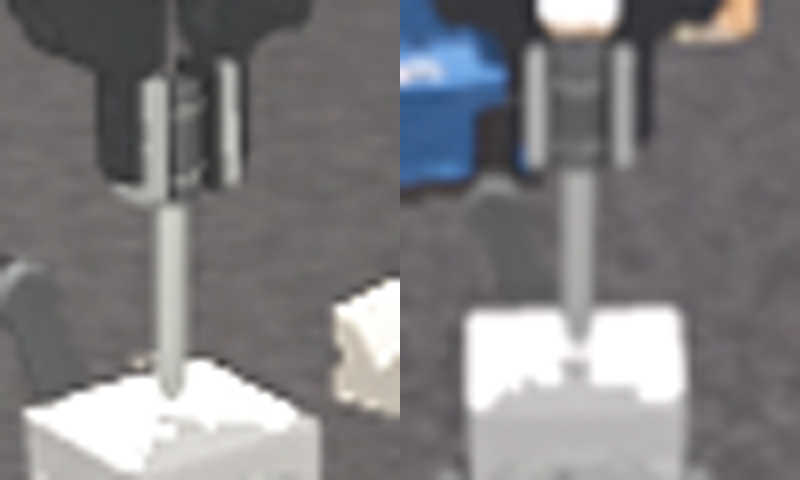

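View pics/w5z.png

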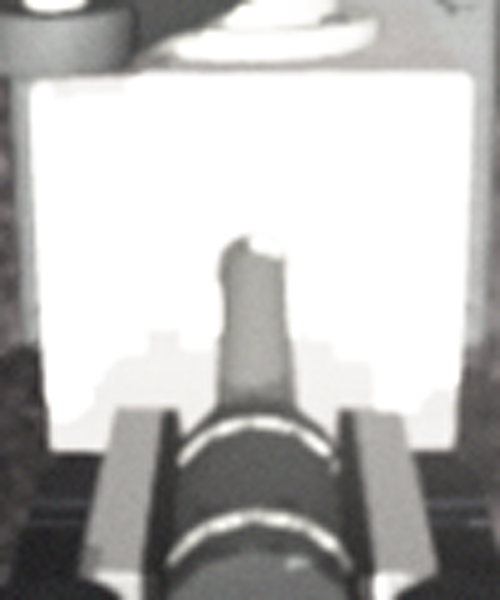

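Run:
```python
from h import *
import pickle
np.set_printoptions(precision=4,suppress=True)
print("tip",tri((226.5,199.1),(237.1,178.1)))
print("bore",tri((226.5,202.2),(236.6,180.1)))
c=pickle.load(open("pics/w5.pkl","rb"))
for X in [(.5451,0,.08),(.5446,.0005,.09),(.5446,.0005,.15)]: print((wproj(c,X)-[200,150])*5)
```

```text
tip (array([0.5452, 0.0003, 0.0846]), [np.float64(6.440082983325412e-05), np.float64(6.440082983317846e-05)])
bore (array([ 0.544 , -0.0004,  0.0783]), [np.float64(0.0010952217667395427), np.float64(0.0010952217667395908)])
[254.3935 271.0667]
[250.5444 290.9372]
[248.6121 482.0274]
```

Call:
move_arm --rows "0 0 0.3 0 0 0 0; 0 0 0.3 0 0 0 0; 0 0 0.2 0 0 0 0; 0 0 0 0 0 0 0"

```text
time_s: 9.65
eef_pos: [0.5442, 0.0005, 0.2144]
eef_rot: [0.0, 0.999, -0.05, -0.0]
wrist_force: [-0.7, -0.1, -1.8]
opening: 0.187
```

No contact force, so the tip is in the mouth. Lowering further.

Call:
move_arm --rows "0 0 0.3 0 0 0 0; 0 0 0.3 0 0 0 0; 0 0 0.3 0 0 0 0; 0 0 0.2 0 0 0 0; 0 0 0 0 0 0 0"

```text
time_s: 10.15
eef_pos: [0.5442, 0.0003, 0.2034]
eef_rot: [0.0, 0.999, -0.05, -0.0]
wrist_force: [-1.4, -2.3, -1.2]
opening: 0.186
```

Call:
move_arm --rows "0 0 0.2 0 0 0 0; 0 0 0.1 0 0 0 0; 0 0 0 0 0 0 0"

```text
time_s: 10.45
eef_pos: [0.5443, 0.0004, 0.2007]
eef_rot: [0.0, 0.999, -0.05, -0.0]
wrist_force: [-1.8, -2.9, -2.2]
opening: 0.191
```

Call:
move_arm --rows "0 0 0 0 0 0 0.4; 0 0 0 0 0 0 0.4; 0 0 0 0 0 0 0.4; 0 0 0 0 0 0 0.4; 0 0 0 0 0 0 0.4"

```text
time_s: 10.95
eef_pos: [0.5445, 0.0006, 0.201]
eef_rot: [-0.0, 0.999, -0.05, 0.0]
wrist_force: [-0.0, -0.1, -0.5]
opening: 0.397
```

```bash
python3 w.py w6
python3 - <<'E'
from h import *
from bench import ctrl
im=[]
for n in ["scene","side"]:
    i=ctrl.camera(n)["color"]; cv2.imwrite(f"pics/{n}6.png",i)
    a,b=(195,150) if n=="scene" else (205,125)
    im.append(cv2.resize(i[b:b+75,a:a+65],None,fx=6,fy=6,interpolation=cv2.INTER_CUBIC))
cv2.imwrite("pics/c6.png",np.hstack(im))
E
```

```text
11.0 [0.54448702 0.00055692 0.20095177] [-4.09416128e-05  9.98766946e-01 -4.96444877e-02  9.98567781e-05] [ 0.27361787 -0.25175716 -0.36555825] 0.3993949693691904
```

View pics/c6.png

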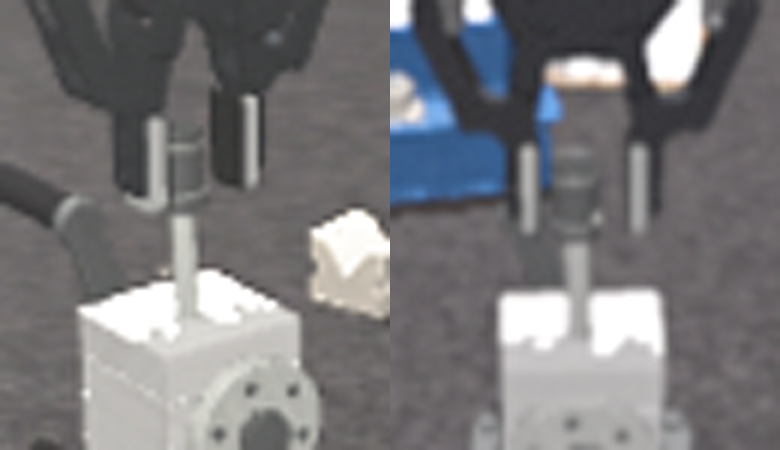

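View pics/w6.png

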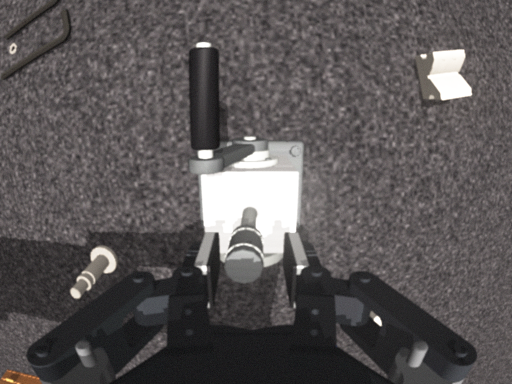

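Call:
move_arm --rows "0 0 -0.5 0 0 0 0.4; 0 0 -1.5 0 0 0 0.4; 0 0 -2 0 0 0 0.4; 0 0 -1.5 0 0 0 0.4; 0 0 0 0 0 0 0.4; -0.8 -2.73 0 0 0 0 0.4; -0.8 -2.73 0 0 0 0 0.4; -0.8 -2.73 0 0 0 0 0.4; 0 0 0 0 0 0 0.4; 0 0 0 0 0 0 0.4"

```text
time_s: 12.1
eef_pos: [0.5283, 0.0847, 0.2553]
eef_rot: [0.0, 0.999, -0.049, -0.0]
wrist_force: [-0.7, -0.6, 0.4]
opening: 0.397
```

```bash
python3 w.py w7 handle_mid
python3 - <<'E'
from h import *
from bench import ctrl
import pickle
np.set_printoptions(precision=4,suppress=True)
print("pintop",tri((226,171.7),(235.8,150)))
c=pickle.load(open("pics/w7.pkl","rb"));o=pickle.load(open("pics/w7.obs","rb"));M,p=tool(o)
for z in (.11,): print(wproj(c,p+M[:,2]*(p[2]-z)))
im=[]
for n in ["scene","side"]:
    i=ctrl.camera(n)["color"]; cv2.imwrite(f"pics/{n}7.png",i)
    a,b=(195,150) if n=="scene" else (205,125)
    im.append(cv2.resize(i[b:b+75,a:a+65],None,fx=6,fy=6,interpolation=cv2.INTER_CUBIC))
cv2.imwrite("pics/c7.png",np.hstack(im))
E
```

```text
handle_mid [([240.4, 170.4, 262.0, 245.5], 0.57)]
12.2 [0.5287081  0.08372416 0.25551653] [ 1.82857901e-04  9.98756540e-01 -4.98527698e-02 -2.02269476e-04] [ 0.49329575 -0.11981518  0.03433491] 0.3995071333102472
pintop (array([ 0.5426, -0.0005,  0.1573]), [np.float64(0.0035550299651447292), np.float64(0.0035550299651447835)])
[250.4031 203.2825]
```

View pics/c7.png

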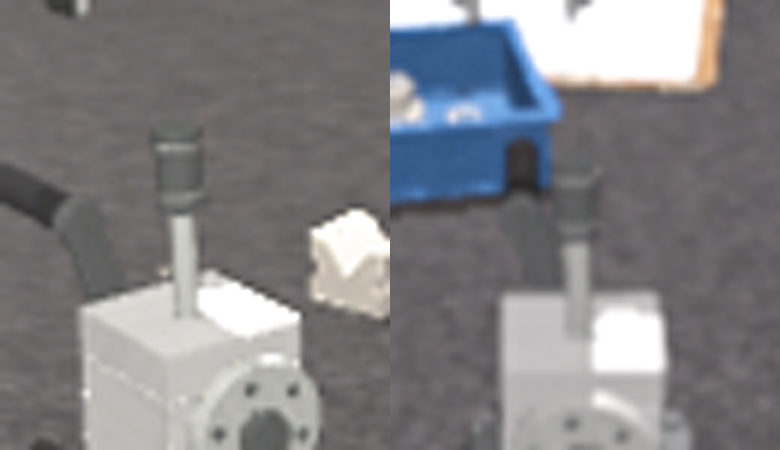

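View pics/w7.png

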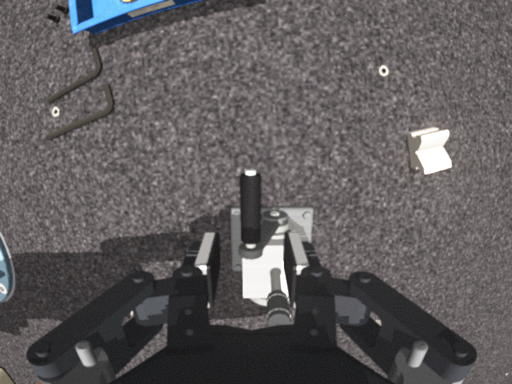

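Call:
move_arm --rows "0 0 2 0 0 0 0.4; 0 0 2 0 0 0 0.4; 0 0 2 0 0 0 0.4; 0 0 1.5 0 0 0 0.4; 0 0 1.4 0 0 0 0.4; 0 0 0 0 0 0 0.4; 0 0 0 0 0 0 0.4"

```text
time_s: 13.0
eef_pos: [0.5288, 0.084, 0.1669]
eef_rot: [0.0, 0.999, -0.05, -0.0]
wrist_force: [-0.0, -0.4, -0.7]
opening: 0.4
```

```bash
python3 w.py w8
```

```text
13.05 [0.52922257 0.08409741 0.16756066] [ 1.86669448e-05  9.98757217e-01 -4.98372693e-02  5.16887303e-04] [-0.24366046 -0.29081594 -0.02720774] 0.4004811134409026
```

View pics/w8.png

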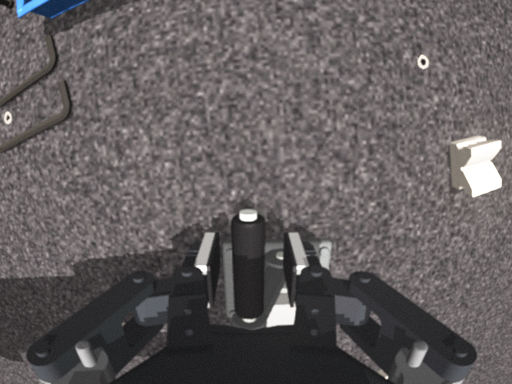

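Call:
move_arm --rows "0 0 0 0 0 0 0.27; 0 0 0 0 0 0 0.27; 0 0 0 0 0 0 0.27; 0.2 0 0 0 0 0 0.27; 0.2 0 0 0 0 0 0.27; 0.2 0 -0.06 0 0 0 0.27; 0.2 0 -0.06 0 0 0 0.27; 0.2 0 -0.05 0 0 0 0.27; 0.2 0 -0.05 0 0 0 0.27; 0.2 0 -0.05 0 0 0 0.27; 0.2 0 -0.03 0 0 0 0.27; 0.2 0 -0.03 0 0 0 0.27; 0.2 0 -0.03 0 0 0 0.27; 0.2 0 -0.02 0 0 0 0.27; 0.2 0 -0.02 0 0 0 0.27"

```text
time_s: 14.55
eef_pos: [0.5528, 0.082, 0.1709]
eef_rot: [-0.0, 0.999, -0.05, 0.0]
wrist_force: [-0.8, 2.7, 0.3]
opening: 0.27
```

```bash
cat > chk.py <<'E'
from h import *
from bench import ctrl
import sys
n=sys.argv[1]
im=[]
for k in ["scene","side"]:
    i=ctrl.camera(k)["color"]; cv2.imwrite(f"pics/{k}{n}.png",i)
    a,b=(195,150) if k=="scene" else (205,125)
    im.append(cv2.resize(i[b:b+75,a:a+65],None,fx=6,fy=6,interpolation=cv2.INTER_CUBIC))
cv2.imwrite(f"pics/c{n}.png",np.hstack(im))
o=ctrl.get_obs();print(o["time_s"],o["eef_pos"],o["wrist_force"],o["opening"])
# head test: darkness at old head place vs reference picture 7
r=cv2.imread("pics/scene7.png").astype(int);j=cv2.imread(f"pics/scene{n}.png").astype(int)
print("diff head", np.abs(r-j)[170:186,219:230].mean(),"diff shank",np.abs(r-j)[187:200,222:229].mean())
E
python3 chk.py 9
```

```text
14.65 [0.553015   0.08184616 0.17102361] [-0.06783887  1.10089785 -0.11178388] 0.2652914428836434
diff head 11.477272727272727 diff shank 26.234432234432234
```

View pics/c9.png

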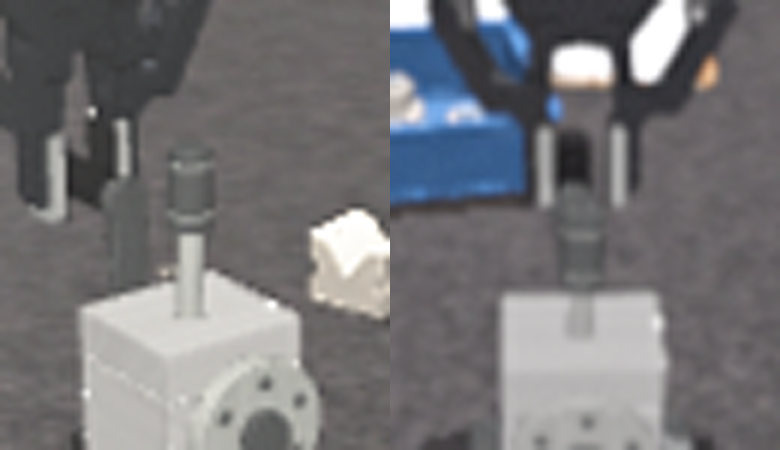

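Run:
```python
from h import *
np.set_printoptions(precision=4,suppress=True)
s=lambda x,y:(195+x/6,150+y/6); d=lambda x,y:(205+(x-390)/6,125+y/6)
print("ref7 top",tri(s(178,130),d(577,168)))
print("ref7 headbot",tri(s(180,208),d(577,238)))
print("9 top",tri(s(191,148),d(580,187)))
print("9 headbot",tri(s(190,228),d(580,282)))
print("fix corner", tri(s(170,358),d(502,372)))
for z in (.157,.127): print(z,[(proj(n,[.5451,0,z])-o)*6 for n,o in (("scene",[195,150]),("side",[140,125]))])
im=cv2.imread("pics/side9.png"); cv2.imwrite("pics/s9z.png",cv2.resize(im[130:200,200:290],None,fx=8,fy=8,interpolation=cv2.INTER_CUBIC))
im=cv2.imread("pics/scene9.png"); cv2.imwrite("pics/sc9z.png",cv2.resize(im[150:220,185:275],None,fx=8,fy=8,interpolation=cv2.INTER_CUBIC))
```

```text
ref7 top (array([0.5434, 0.0031, 0.1522]), [np.float64(0.0005248883563940494), np.float64(0.0005248883563940904)])
ref7 headbot (array([0.5433, 0.0027, 0.1208]), [np.float64(7.529121324051718e-05), np.float64(7.529121324060452e-05)])
9 top (array([ 0.5438, -0.0038,  0.1469]), [np.float64(0.00018712307915311706), np.float64(0.00018712307915311066)])
9 headbot (array([ 0.5429, -0.0061,  0.1107]), [np.float64(0.00454336819291752), np.float64(0.004543368192917597)])
fix corner (array([ 0.5096, -0.0296,  0.079 ]), [np.float64(0.0008378623334879287), np.float64(0.0008378623334878758)])
0.157 [array([[187.041 , 120.2705]]), array([[582.0785, 158.8088]])]
0.127 [array([[187.9897, 193.9225]]), array([[582.2343, 226.9738]])]
```

View pics/s9z.png

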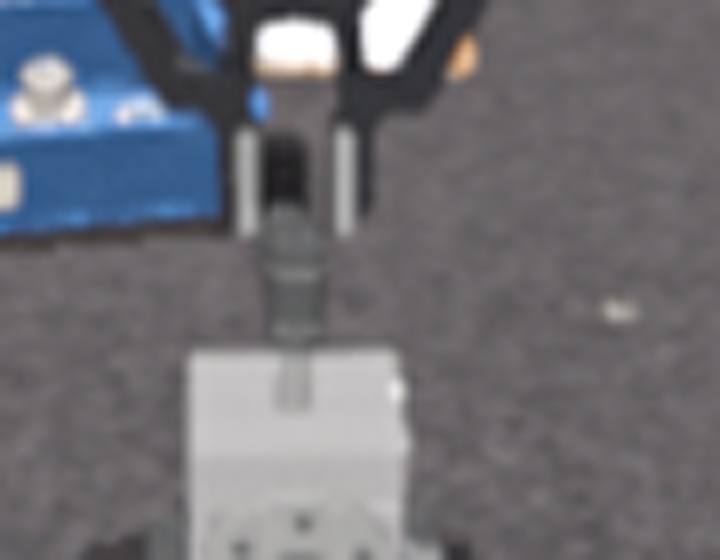

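View pics/sc9z.png

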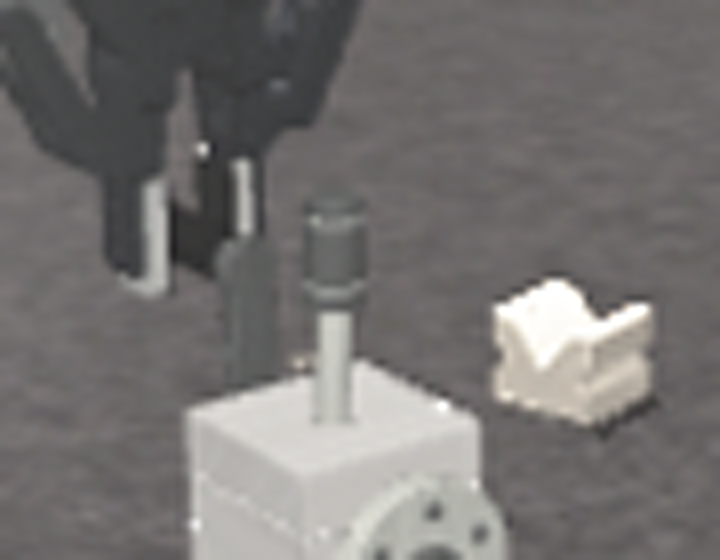

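```bash
cat >> chk.py <<'E'
j=cv2.cvtColor(j.astype(np.uint8),cv2.COLOR_BGR2GRAY)
print("shank px",j[188:202,225:229].mean(1).round().astype(int))
E
sed -i 's#pics/scene7.png#pics/scene9.png#' chk.py; sed -i 's/"pics\/c{n}.png",np.hstack(im)/f"pics\/c{n}.png",np.hstack(im)/; s/ff"/f"/' chk.py
python3 chk.py 9b
```

```text
14.75 [0.55295122 0.08175988 0.1710725 ] [0.47187999 1.20874466 0.87539455] 0.2720883561761198
diff head 6.5606060606060606 diff shank 31.76923076923077
shank px [100  99  99  98 109 144 112  95 166 191 192 191 192 190]
```

Call:
move_arm --rows "0.15 0 0 0 0 0 0.27; 0.15 0 0 0 0 0 0.27; 0.1 0 0 0 0 0 0.27; 0 0 0 0 0 0 0.27"

```text
time_s: 15.15
eef_pos: [0.5566, 0.0814, 0.1708]
eef_rot: [0.0, 0.999, -0.05, -0.0]
wrist_force: [-1.5, -0.0, -0.7]
opening: 0.272
```

```bash
python3 chk.py 10
```

```text
15.25 [0.5566075  0.08146204 0.1708689 ] [-0.87300556 -1.34500621 -0.39584739] 0.27408894659332317
diff head 7.113636363636363 diff shank 49.014652014652015
shank px [132 109  98  99 100  99  99 109 135 108  96 182 193 191]
```

```bash
python3 chk.py 11
python3 - <<'E'
import cv2,numpy as np
a=cv2.imread("pics/scene11.png")[150:220,190:265];b=cv2.imread("pics/side11.png")[130:200,200:275]
cv2.imwrite("pics/v11.png",cv2.resize(np.hstack([a,b]),None,fx=5.3,fy=5.3,interpolation=cv2.INTER_CUBIC))
E
```

```text
15.35 [0.55660469 0.08150422 0.17091692] [-0.86318803 -0.70002982  0.17909649] 0.2706225102646736
diff head 6.954545454545454 diff shank 48.827838827838825
shank px [132 109  99 100 100 100  99 109 136 108  96 181 194 192]
```

View pics/v11.png

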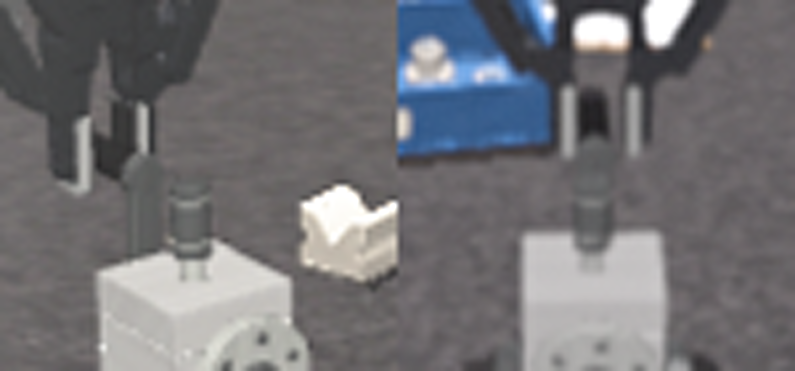

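Call:
move_arm --rows "-0.15 0 0 0 0 0 0.27; -0.15 0 0 0 0 0 0.3; 0 0 0 0 0 0 0.35; 0 0 -1.5 0 0 0 0.35; 0 0 -2 0 0 0 0.35; 0 0 -2.5 0 0 0 0.35; 0 0 0 0 0 0 0.2; 0 2.05 0 0 0 0 0; 0 2.05 0 0 0 0 0; 0 2.05 0 0 0 0 0; -0.06 2.05 0 0 0 0 0; 0 0 0 0 0 0 0; 0 0 0 0 0 0 0; 0 0 0 0 0 0 0"

```text
time_s: 16.75
eef_pos: [0.5448, 0.001, 0.2309]
eef_rot: [-0.0, 0.999, -0.05, -0.0]
wrist_force: [0.2, -0.3, 0.5]
opening: 0.004
```

```bash
python3 chk.py 12
python3 - <<'E'
from h import *
a=cv2.imread("pics/scene12.png")[150:220,190:265];b=cv2.imread("pics/side12.png")[130:200,200:275]
cv2.imwrite("pics/v12.png",cv2.resize(np.hstack([a,b]),None,fx=5.3,fy=5.3,interpolation=cv2.INTER_CUBIC))
for z in (.08,.088,.122): print(z,proj("scene",[.5451,0,z]),proj("side",[.5451,0,z]))
E
```

```text
16.85 [0.54484479 0.00114377 0.23090412] [ 0.62773755 -0.03007047 -0.50927858] -0.0001374386872854943
diff head 12.596590909090908 diff shank 48.633699633699635
shank px [135 112 102 103 104 104 102 112 137 109 104 206 214 199]
0.08 [[226.57118135 200.92077085]] [[237.07788504 179.82460612]]
0.088 [[226.53108351 197.80754889]] [[237.07142522 176.99814588]]
0.122 [[226.35756214 184.33524125]] [[237.04327837 164.68262531]]
```

View pics/v12.png

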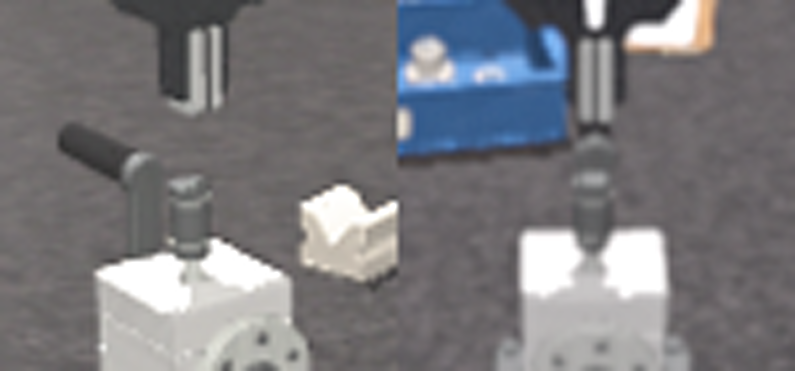

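Call:
move_arm --rows "0 0.1 1 0 0 0 0; 0 0 1 0 0 0 0; 0 0 1 0 0 0 0; 0 0 0.3 0 0 0 0; 0 0 0.2 0 0 0 0; 0 0 0 0 0 0 0"

```text
time_s: 17.45
eef_pos: [0.5447, -0.0007, 0.1956]
eef_rot: [-0.0, 0.999, -0.05, -0.0]
wrist_force: [0.2, 0.4, -0.1]
opening: 0.004
```

Call:
move_arm --rows "0 0 0.1 0 0 0 0; 0 0 0.1 0 0 0 0; 0 0 0.1 0 0 0 0; 0 0 0.1 0 0 0 0; 0 0 0 0 0 0 0"

```text
time_s: 17.95
eef_pos: [0.5449, -0.0007, 0.1921]
eef_rot: [0.0, 0.999, -0.05, 0.0]
wrist_force: [0.7, -0.2, 1.3]
opening: 0.002
```

Just touching, I think. Continuing slowly.

Call:
move_arm --rows "0 0 0.1 0 0 0 0; 0 0 0.1 0 0 0 0; 0 0 0.05 0 0 0 0; 0 0 0 0 0 0 0"

```text
time_s: 18.35
eef_pos: [0.5447, -0.0007, 0.1892]
eef_rot: [0.0, 0.999, -0.05, -0.0]
wrist_force: [0.5, -0.0, 2.0]
opening: 0.003
```

Call:
move_arm --rows "0 0 0.08 0 0 0 0; 0 0 0.06 0 0 0 0; 0 0 0.04 0 0 0 0; 0 0 0 0 0 0 0"

```text
time_s: 18.75
eef_pos: [0.5446, -0.0006, 0.1874]
eef_rot: [-0.0, 0.999, -0.05, -0.0]
wrist_force: [0.5, -0.7, 1.4]
opening: -0.003
```

```bash
python3 chk.py 13
python3 - <<'E'
from h import *
a=cv2.imread("pics/scene13.png")[150:220,190:265];b=cv2.imread("pics/side13.png")[130:200,200:275]
cv2.imwrite("pics/v13.png",cv2.resize(np.hstack([a,b]),None,fx=5.3,fy=5.3,interpolation=cv2.INTER_CUBIC))
E
```

```text
18.85 [ 0.54460188 -0.00064409  0.1874204 ] [ 0.51653909 -1.59323932  1.94533319] -8.315947701383586e-05
diff head 35.65151515151515 diff shank 54.00366300366301
shank px [169 135 105 131 122 105 104 103 102 102 100 130 123 101]
```

View pics/v13.png

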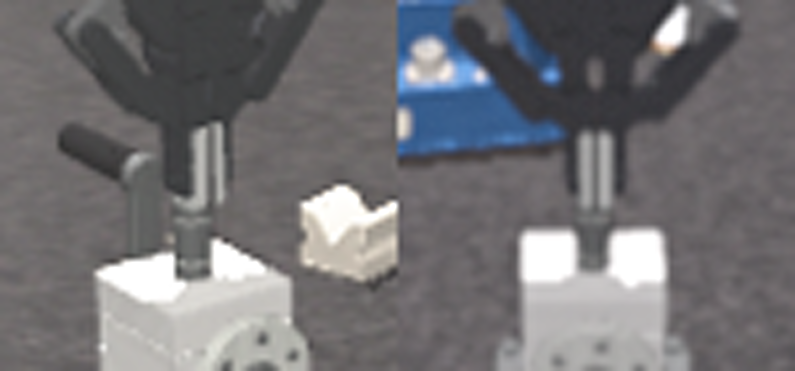

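Call:
move_arm --rows "0 0 0.05 0 0 0 0; 0 0 0.05 0 0 0 0; 0 0 0 0 0 0 0"

```text
time_s: 19.15
eef_pos: [0.5448, -0.0007, 0.1869]
eef_rot: [0.0, 0.999, -0.05, 0.0]
wrist_force: [-1.4, -1.6, 4.0]
opening: -0.001
```

Call:
move_arm --rows "0 0 0.05 0 0 0 0; 0 0 0.05 0 0 0 0; 0 0 0 0 0 0 0"

```text
time_s: 19.45
eef_pos: [0.5451, -0.0009, 0.1867]
eef_rot: [0.0, 0.999, -0.05, 0.001]
wrist_force: [-1.9, -1.0, 10.5]
opening: 0.001
```

Call:
move_arm --rows "0 0 0.06 0 0 0 0; 0 0 0 0 0 0 0; 0 0 0 0 0 0 0"

```text
time_s: 19.75
eef_pos: [0.5453, -0.0009, 0.1867]
eef_rot: [0.0, 0.999, -0.05, 0.001]
wrist_force: [-3.9, -0.9, 13.0]
opening: -0.001
```

Call:
move_arm --rows "0 0 -0.3 0 0 0 0; 0 0 -1 0 0 0 0; 0 0 -2 0 0 0 0; 0 0 -3 0 0 0 0; 0 0 -3 0 0 0 0; 0 2 -3 0 0 0 0; 0 2 0 0 0 0 0; 0 0 0 0 0 0 0; 0 0 0 0 0 0 0; 0 0 0 0 0 0 0"

```text
time_s: 20.75
eef_pos: [0.5403, -0.0397, 0.3072]
eef_rot: [-0.0, 0.999, -0.05, -0.001]
wrist_force: [0.1, 1.0, 0.1]
opening: -0.003
```

```bash
python3 chk.py 14; python3 w.py w14
python3 - <<'E'
from h import *
a=cv2.imread("pics/scene14.png")[150:220,190:265];b=cv2.imread("pics/side14.png")[130:200,200:275]
cv2.imwrite("pics/v14.png",cv2.resize(np.hstack([a,b]),None,fx=5.3,fy=5.3,interpolation=cv2.INTER_CUBIC))
for z in (.08,.114): print(z,proj("scene",[.5451,0,z]),proj("side",[.5451,0,z]))
E
```

```text
20.85 [ 0.54045325 -0.0396903   0.30723777] [0.69475865 0.05481573 0.59334193] 0.0015291481774686005
diff head 7.3125 diff shank 52.00366300366301
shank px [175 159 115 128 130 111 105 104 104 104 103 128 129 106]
20.9 [ 0.54053397 -0.03972137  0.30737522] [-2.52944400e-04  9.98786991e-01 -4.92352169e-02 -6.13972317e-04] [ 0.01842738  0.73540239 -0.59435656] -0.00035629170834353526
0.08 [[226.57118135 200.92077085]] [[237.07788504 179.82460612]]
0.114 [[226.3988497  187.54083258]] [[237.0500041  167.62543598]]
```

View pics/v14.png

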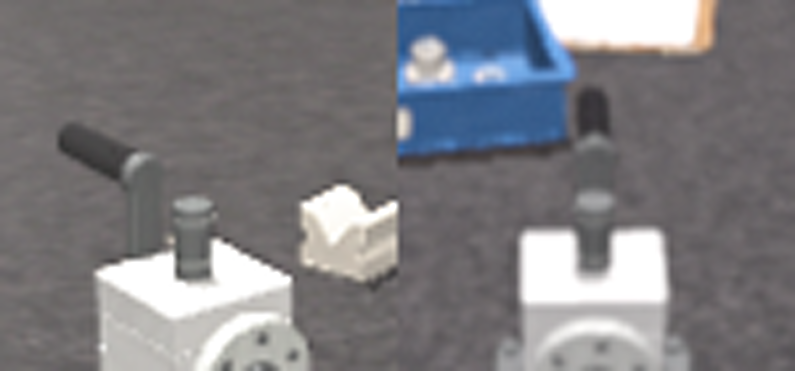

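View pics/w14.png

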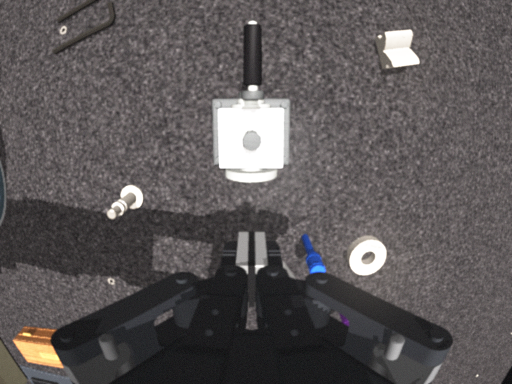

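```bash
python3 -c "
from bench import ctrl
print(ctrl.hand_in())"
```

```text
the job is handed in; nothing more can be done
None
```

I handed the job in at about 21 s of the 61 s allowed; `hand_in` gives no verdict. As far as the cameras and force readings show, the spindle is locked and the pin is fully home.

- **Pin:** I took the grey pin from the stand and stood it in the bore on the spindle. Its top measured about 157 mm above the plate, as expected for a pin on the spindle.
- **Crank:** I pushed the handle with one finger over about 0.36 rad at roughly 0.3 rad/s, until the pin dropped. I saw the drop in the camera pictures rather than feeling it. At the reading just after it, my push had gone about 4 mm further and the force was still only 1–2 N.
- **Pressing home:** I pressed the head down with closed fingers. Movement stopped at 114 mm while the force rose to 13 N, which matches the head sitting flat on the housing.

**Last checks:**
- After I let go, the head's top measured within about 2 mm of the home height and had not sprung back.
- The arm was clear of everything. The ring, V-block and stepped shaft looked to be where they started, though I did not measure them again.

**Uncertain along the way:**
- While standing loose in the bore, the pin seemed to lean up to about 6 mm at the head.
- The pictures just after the first crank push disagreed with each other, because the pin was already falling. I first took it to be still standing.

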